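# Pack the sharpening tray

## Robot

A 6-joint arm with a two-finger parallel gripper is mounted at the origin on a cart in front of the work surface, level with it; the furniture and walls round the work are solid. World frame = base frame: x ahead of the robot, y to its left, z up, the work surface at z = 0. Lengths are in mm, angles in degrees, forces in N, time in s.
With the tool pointing down it reaches from about 350 to 1000 mm from the base axis. Payload 7.1 kg.
Tool frame: the origin (TCP) lies midway between the tips of the shut fingers; the grasp point (between the pads) lies 19 mm behind it; z points along the fingers, y is the line along which they close (so a half turn about z gives the same grasp; the last joint's range is limited). The gripper opens to 85 mm and grips with 20 to 120 N. Pads are 22 mm wide; open, the fingers measure 114 mm over their backs; the gripper's body (76 mm by 85 mm) begins 54 mm behind the grasp point. The pads swing forward as they close: fully open they stand 13 mm farther back than shut.
Start: joints at [-64.229, 24.242, 93.386, -0, 62.372, -1.089], TCP at [282.399, -557.544, 231.319] pointing down, gripper open.
Joint ranges: [-172.04, 172.04], [-51.8, 120.97], [4.93, 147.93], [-75.15, 255.16], [6.16, 154.13], [-145.62, 145.62]. Speed limits (degrees/s): [136.94, 136.94, 172.46, 180, 180, 180].

## Interface

Orientations are given as [roll, pitch, yaw] about the fixed x, y, z axes, in that order (R = Rz(yaw) Ry(pitch) Rx(roll)).
In Python, from plant import sensors, optics, job_done gives the robot as it stands.
- The arm moves only by the tool apply_moves, never from a script. Its argument "motion" is a list of rows, each an object with "dp": the shift along the world's x, y, z in m, a list of three; "rot": the turn, a rotation vector about the world's x, y, z in rad, a list of three; "grip": the finger opening in m, from 0 to 0.0854. In form: [{"dp": [x, y, z], "rot": [wx, wy, wz], "grip": grip}, ...]. A call has 1 to 12 rows; each row shifts and turns the commanded pose from where the row before left it; what a row does not reach is not made up. A row lasts 1/8 s, in which the tool goes at most 62.5 mm and 10.7 degrees, less where a joint would pass 70% of its speed; a pose out of reach is approached as far as the arm can. A call with a gripper value outside its range is refused whole. The fingers move at their own pace and stop on an object; "squeeze" is the grip in N (left out, the last holds). Time passes only in rows, so rows that do not move let the fingers close. It gives the time, the measured TCP pose, the force, the opening and the grip force at its end, in the units of the state.
- sensors.sense(): the state, without advancing time (a new reading comes with each control period).
- optics.camera(name): name is "side" or "top"; returns the picture (420x560x3 uint8, red, green, blue); there is no depth.
- optics.camera_info(name): a dict with "fx", "fy", "cx", "cy" (pixels), "D" ([k1, k2, p1, p2, k3] as OpenCV has them; the pictures are not rectified), "T" (4x4, takes a point from camera to world coordinates). Camera axes: x right, y down, z forward; pixel columns grow to the right and rows downward; lengths in mm; the calibration is good to about 2 mm. A picture is of the moment at which its call begins. camera_info takes no time and is no camera call.
- job_done(): hands the job in; it is judged then, once.
The state is a dict: "clock": time; "joints": joint angles; "joint_velocities": joint speeds; "joint_torque": joint torques, N m; "tcp_pos": TCP position; "eef_rot": TCP orientation; "wrist_force": force on the tool from outside, world axes, zero at the start; "ft_torque": the same for the moment, N m; "finger_gap": finger opening in mm; "finger_force": force on a finger pad.
Only numpy, scipy, OpenCV 4.12 (cv2) and the standard library are available. Lean on these libraries where they do the work, as an engineer would, in place of code of your own. Each camera call takes 0.05 s, during which the arm holds its last target. There are 200 camera calls.

## Task

Put the sharpening kit away in the wooden tray: the large black sharpening stone, the smaller grey sharpening stone and the green and cream bar of polishing compound that lies near the front (not the one at the back by the knives), each lying flat on the floor of the recess cut to its size. Set them down, do not drop them, and leave the other blocks lying on the bench (steel block, wooden sanding block, magnet) where they are.

Things in the scene. Friction and masses are not known exactly. Their poses are not given: they have to be found in the camera images.
- black_stone: Large black sharpening stone, a plain block 55 (x) x 145 (y) x 40 mm (z), 0.3 to 0.6 kg. Goes into insert_large. Origin: centre of its underside; z up, y along its length, x across its width. Lies flat on the bench at the start, at any of the places among the other blocks.
- grey_stone: Smaller grey sharpening stone, a plain block 45 (x) x 100 (y) x 30 mm (z), 0.2 to 0.45 kg. Goes into insert_medium. Origin: centre of its underside; z up, y along its length, x across its width. Lies flat on the bench at the start, at any of the places among the other blocks.
- polishing_bar: Bar of polishing compound, cream with green wrapper, lying in front or to the right of the tray (a like bar at the far back by the knives is not it), 30 (x) x 85 (y) x 30 mm (z), 0.1 to 0.25 kg. Goes into insert_small. Origin: centre of its underside; z up, y along its length, x across its width. Lies flat on the bench at the start, at any of the places among the other blocks.
- steel_block: To be left alone: grey steel bench block, wide and flat, 80 (x) x 120 (y) x 25 mm (z). Origin: centre of its underside; z up, y along its length, x across its width. Lies flat on the bench at the start, at any of the places among the other blocks.
- sanding_block: To be left alone: sanding block of brown wood, 62 (x) x 112 (y) x 36 mm (z). Origin: centre of its underside; z up, y along its length, x across its width. Lies flat on the bench at the start, at any of the places among the other blocks.
- magnet: To be left alone: small bar magnet, red with pale ends, 25 (x) x 50 (y) x 20 mm (z). Origin: centre of its underside; z up, y along its length, x across its width. Lies flat on the bench at the start, left of the other blocks.
- tray: Low brown wooden tray, fixed on the bench, 312 (x) x 197 (y) x 16 mm high, floor 4 mm thick, walls 6 mm thick, holding the three insert boards side by side along its x at -100, 0 and +100 mm in any order. Origin: centre of its underside, on the bench; its x (the row) points roughly to the left as seen from the robot.
- insert_large: Light wooden board, 96 (x) x 181 (y) x 11 mm, fixed in the tray at any of its three places, with a central recess 73 (x) x 163 (y) mm, 8 mm deep, dark inside: the largest recess, for the black stone (9 mm free on every side). Origin: centre of its underside, 4 mm above the bench. Recess floor at z = 3 mm, top at z = 11 mm: fingers beside the thing must stay above that top.
- insert_medium: Light wooden board, 96 (x) x 181 (y) x 11 mm, fixed in the tray at any of its three places, with a central recess 63 (x) x 118 (y) mm, 8 mm deep, dark inside: the middle-sized recess, for the grey stone (9 mm free on every side). Origin: centre of its underside, 4 mm above the bench. Recess floor at z = 3 mm, top at z = 11 mm: fingers beside the thing must stay above that top.
- insert_small: Light wooden board, 96 (x) x 181 (y) x 11 mm, fixed in the tray at any of its three places, with a central recess 48 (x) x 103 (y) mm, 8 mm deep, dark inside: the smallest recess, for the polishing bar (9 mm free on every side). Origin: centre of its underside, 4 mm above the bench. Recess floor at z = 3 mm, top at z = 11 mm: fingers beside the thing must stay above that top.
Mind the look-alikes: they are no part of the job. Leave any pink or red look-alike of the grey_stone alone.

How it is judged:
By the outcome, as a careful person would: the job done as asked, in the order asked, and still so for the second after the job is handed in, with the robot touching nothing.
It also fails if it takes over 83 s, if anything falls off the work surface, if the arm or the gripper's body presses on something with over 40 N, if the wrist force passes 120 N, or if a joint passes its speed limit or range.

## Working session

There is one attempt and no reset: what is moved stays moved. The work goes in short steps, Python scripts to look and compute and a tool call to move; the robot and the scene stay as the last step left them, time stands still between calls to the robot, and variables do not carry over. Pictures are saved under pics/ and viewed, at most 14 in all, crops included, and the job is handed in when it is done.

Besides the shell and the picture viewer there is one more tool, called in YAML: its name, and indented under it one key for each argument. apply_moves: Moves the arm, as the interface text tells. Its arguments: {"type":"object","properties":{"motion":{"type":"array","items":{"type":"object","properties":{"dp":{"type":"array","items":{"type":"number"}},"rot":{"type":"array","items":{"type":"number"}},"grip":{"type":"number"}}}},"squeeze":{"type":"number"}},"required":["motion"]}

```bash
mkdir -p pics; ls
python3 - <<'E'
from plant import sensors, optics
import cv2
for n in("side","top"):
    im=optics.camera(n); cv2.imwrite(f"pics/{n}0.png",im[:,:,::-1]); i=optics.camera_info(n); print(n,i)
s=sensors.sense();print(s)
E
```

```text
pics
side {'fx': 436.5374114196477, 'fy': 436.5374114196477, 'cx': 274.8348085911045, 'cy': 202.75020137280578, 'D': array([-0.01569692,  0.        ,  0.        ,  0.        ,  0.        ]), 'T': array([[-8.11933262e-01, -3.52378343e-01,  4.65396477e-01,
        -1.22533645e+02],
       [-5.83726946e-01,  4.97227231e-01, -6.41894020e-01,
         9.47647754e+02],
       [-5.21825087e-03, -7.92839570e-01, -6.09408062e-01,
         9.90990382e+02],
       [ 0.00000000e+00,  0.00000000e+00,  0.00000000e+00,
         1.00000000e+00]])}
top {'fx': 383.7117642869203, 'fy': 383.7117642869203, 'cx': 281.9597360428407, 'cy': 210.9423167909824, 'D': array([-0.00747718,  0.        ,  0.        ,  0.        ,  0.        ]), 'T': array([[ 2.73767093e-02, -9.96843762e-01,  7.45186612e-02,
         4.83087136e+02],
       [-9.99623540e-01, -2.71651466e-02,  3.85133374e-03,
        -4.15959504e+01],
       [-1.81486766e-03, -7.45960447e-02, -9.97212182e-01,
         1.37426073e+03],
       [ 0.00000000e+00,  0.00000000e+00,  0.00000000e+00,
         1.00000000e+00]])}
{'clock': 0.1, 'joints': array([-6.42258355e+01,  2.42815915e+01,  9.34265674e+01,  2.76333863e-03,
        6.23731929e+01, -1.08776543e+00]), 'joint_velocities': array([-0.0713971 , -0.10605822, -0.09642615,  0.0351886 , -0.04023449,
        0.14083689]), 'joint_torque': array([ 1.35647406e-03, -5.58424008e+01, -2.82446301e+01,  1.36126042e-05,
        3.05190224e-03,  8.56920678e-06]), 'tcp_pos': array([ 282.22888435, -557.09403426,  230.60999484]), 'eef_rot': array([-1.79918709e+02, -3.99039735e-03,  2.68606440e+01]), 'wrist_force': array([ 0.54105599, -0.37540801,  0.27212017]), 'ft_torque': array([0.02663205, 0.05828539, 0.01405301]), 'finger_force': 0.0, 'finger_gap': 85.16976344012912}
```

View pics/top0.png

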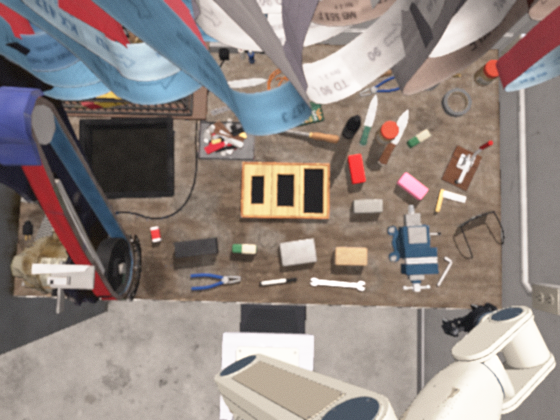

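View pics/side0.png

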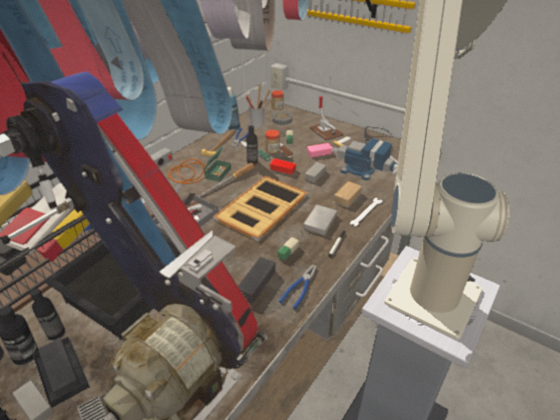

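The top view has image up as world +x and image right as −y. It shows the black stone at (195,251), polishing bar (245,249), steel block (298,252), sanding block (351,257), grey stone (368,206) and the tray at (286,190), with its recesses running small, medium, large from left to right. The look-alike bar (420,138) and the pink block (413,186) are to be left alone. I'll zoom in next to measure corners.

Run:
```python
import cv2
def crop(n,x0,y0,w,h,k):
    im=cv2.imread(f"pics/{n}0.png")[y0:y0+h,x0:x0+w]
    im=cv2.resize(im,None,fx=k,fy=k,interpolation=cv2.INTER_CUBIC)
    for x in range((-x0)%20,w,20): cv2.putText(im,str(x+x0),(x*k,10),0,.35,(0,255,255),1); cv2.line(im,(x*k,12),(x*k,18),(0,255,255),1)
    for y in range((-y0)%20,h,20): cv2.putText(im,str(y+y0),(0,y*k+4),0,.35,(0,255,255),1)
    cv2.imwrite(f"pics/{n}_c{x0}.png",im)
crop("top",170,155,220,118,3); crop("top",170,230,90,45,8)
crop("side",210,150,160,160,3)
```

```text
(no output)
```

View pics/side_c210.png

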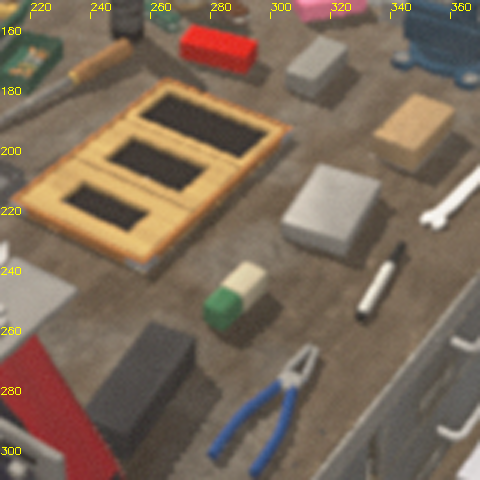

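The side crop shows the black stone at about (255,295), slightly hidden by the red arm at its lower left. The bar is at (288,248), the grey stone at (315,172), and the three dark recesses are clear. Next I'll segment and fit box silhouettes in both views.

```bash
cat > fit.py <<'E'
import numpy as np, cv2
from scipy.optimize import minimize
from plant import optics
K=4
class Cam:
    def __init__(s,n):
        i=optics.camera_info(n); s.n=n; s.D=i["D"]; W=np.linalg.inv(i["T"])
        s.M=np.array([[i["fx"],0,i["cx"]],[0,i["fy"],i["cy"]],[0,0,1]]); s.r=cv2.Rodrigues(W[:3,:3])[0]; s.t=W[:3,3]
    def proj(s,P): return cv2.projectPoints(np.float64(P).reshape(-1,1,3),s.r,s.t,s.M,s.D)[0].reshape(-1,2)
cams={n:Cam(n) for n in("top","side")}
def box(x,y,z,yaw,d,h):
    a=np.radians(yaw);c,s=np.cos(a),np.sin(a);u,v=np.array([c,s,0]),np.array([-s,c,0])
    return np.array([[x,y,z]+u*i*d[0]/2+v*j*d[1]/2+np.array([0,0,k]) for k in((0,h) if h else (0,)) for i,j in((1,1),(1,-1),(-1,-1),(-1,1))])
def render(cam,P,roi):
    x0,y0,w,h=roi; q=(cam.proj(P)-[x0,y0]+.5)*K-.5
    m=np.zeros((h*K,w*K),np.uint8); cv2.fillConvexPoly(m,np.round(cv2.convexHull(np.float32(q))*16).astype(np.int32),255,shift=4); return m
def grab(im,cam,P,roi):
    x0,y0,w,h=roi; c=cv2.resize(im[y0:y0+h,x0:x0+w],None,fx=K,fy=K,interpolation=cv2.INTER_CUBIC)
    m=render(cam,P,roi); e=lambda r:cv2.getStructuringElement(2,(2*r+1,)*2)
    g=np.full(m.shape,cv2.GC_BGD,np.uint8); g[cv2.dilate(m,e(14))>0]=cv2.GC_PR_BGD; g[m>0]=cv2.GC_PR_FGD; g[cv2.erode(m,e(10))>0]=cv2.GC_FGD
    cv2.grabCut(c,g,None,np.zeros((1,65)),np.zeros((1,65)),6,cv2.GC_INIT_WITH_MASK)
    return np.where(g&1,255,0).astype(np.uint8),c
def roi_of(cam,P,p=12):
    q=cam.proj(P); a=np.floor(q.min(0)-p).astype(int); b=np.ceil(q.max(0)+p).astype(int); return (*a,*(b-a))
def fitbox(ims,p0,d,h,names=("top","side"),freez=False,seg=None):
    P=box(p0[0],p0[1],p0[2],p0[3],d,h); obs=[]
    for n in names:
        r=roi_of(cams[n],P); m,c=(seg or grab)(ims[n],cams[n],P,r); obs.append((cams[n],r,cv2.GaussianBlur(m,(0,0),3).astype(float),c))
    def cost(v):
        z=v[3] if freez else p0[2]
        return sum(np.square(cv2.GaussianBlur(render(c,box(v[0],v[1],z,v[2],d,h),r),(0,0),3)/255.-m/255).sum()/(m.sum()/255) for c,r,m,_ in obs)
    v0=[p0[0],p0[1],p0[3]]+([p0[2]] if freez else []); n=len(v0)
    sx=np.vstack([v0]+[np.array(v0)+s*np.eye(n)[i] for i,s in enumerate([8,8,6,6][:n])])
    o=minimize(cost,v0,method="Nelder-Mead",options=dict(initial_simplex=sx,xatol=.05,fatol=1e-5,maxiter=400))
    z=o.x[3] if freez else p0[2]; Q=box(o.x[0],o.x[1],z,o.x[2],d,h); vis=[]
    for c,r,m,im in obs:
        im=im.copy(); 
        for mm,col in((m>127,(0,255,0)),(render(c,Q,r)>0,(0,0,255))): cv2.drawContours(im,cv2.findContours(mm.astype(np.uint8),0,1)[0],-1,col,1)
        vis.append(im)
    return np.round(o.x,1),round(o.fun,4),vis
def dark(im,cam,P,r):
    x0,y0,w,h=r; c=cv2.resize(im[y0:y0+h,x0:x0+w],None,fx=K,fy=K,interpolation=cv2.INTER_CUBIC)
    g=cv2.cvtColor(c,cv2.COLOR_BGR2GRAY); m=(g<105).astype(np.uint8)*255
    m[cv2.dilate(render(cam,P,r),np.ones((17,17)))==0]=0; return m,c
def ground(n,u,v,z):
    c=cams[n]; i=optics.camera_info(n); q=cv2.undistortPoints(np.float64([[[u,v]]]),c.M,c.D)[0,0]; d=i["T"][:3,:3]@[*q,1]; o=i["T"][:3,3]; return o+d*(z-o[2])/d[2]
def montage(vs,f):
    W=800;rows=[];x=y=hh=0;M=np.zeros((600,W,3),np.uint8)
    for v in vs:
        h,w=v.shape[:2]
        if x+w>W:x=0;y+=hh;hh=0
        h=min(h,600-y)
        if h<=0:break
        M[y:y+h,x:x+w]=v[:h];x+=w;hh=max(hh,h)
    cv2.imwrite(f,M)
E
cat > m1.py <<'E'
from fit import *
ims={n:cv2.imread(f"pics/{n}0.png") for n in cams}
O={"black":((195,250),(55,145),40,0),"bar":((245,249),(30,85),30,0),"steel":((298,252),(80,120),25,0),"sand":((351,257),(62,112),36,0),"grey":((368,206),(45,100),30,0)}
V=[]
for k,(uv,d,h,yaw) in O.items():
    g=ground("top",*uv,h*.7)
    f,c,v=fitbox(ims,(g[0],g[1],0,yaw),d,h); f2,c2,_=fitbox(ims,(f[0],f[1],0,f[2]),d,h,freez=True); print(k,f,c,"free z",f2,c2); V+=v
for k,uv,d in(("small",(258,191),(48,103)),("med",(286,191),(63,118)),("large",(314,191),(73,163))):
    g=ground("top",*uv,15); a=(g[0],g[1],15,-1)
    f,c,v=fitbox(ims,a,d,0,seg=dark); f2,c2,_=fitbox(ims,(f[0],f[1],15,f[2]),d,0,freez=True,seg=dark); print(k,f,c,"free z",f2,c2); V+=v
montage([cv2.resize(v,None,fx=.75,fy=.75) for v in V],"pics/fit1.png")
E
python3 m1.py
```

```text
black [443.7 259.9   4. ] 0.2417 free z [447.5 260.    7.9   0.7] 0.0801
bar [448.9  92.8   1.5] 0.0524 free z [449.6  92.5   0.5  -1. ] 0.0602
steel [441.9 -96.7  10.5] 0.0483 free z [440.8 -95.4  11.3   3.2] 0.0529
sand [ 432.4 -281.7    1.7] 0.0563 free z [ 433.1 -282.     2.9   -0.5] 0.0589
grey [ 610.5 -339.7    4.6] 0.0343 free z [ 611.2 -340.5    4.9   -1. ] 0.0361
small [653.8  76.2 -11.4] 2.0121 free z [660.8  74.  -25.2   5.8] 1.4157
med [659.6 -69.7  11.3] 1.3648 free z [659.2 -77.1   6.6  18.3] 0.9255
large [ 661.1 -131.9    5. ] 1.4816 free z [ 663.3 -117.6    6.     8. ] 1.0835
```

View pics/fit1.png

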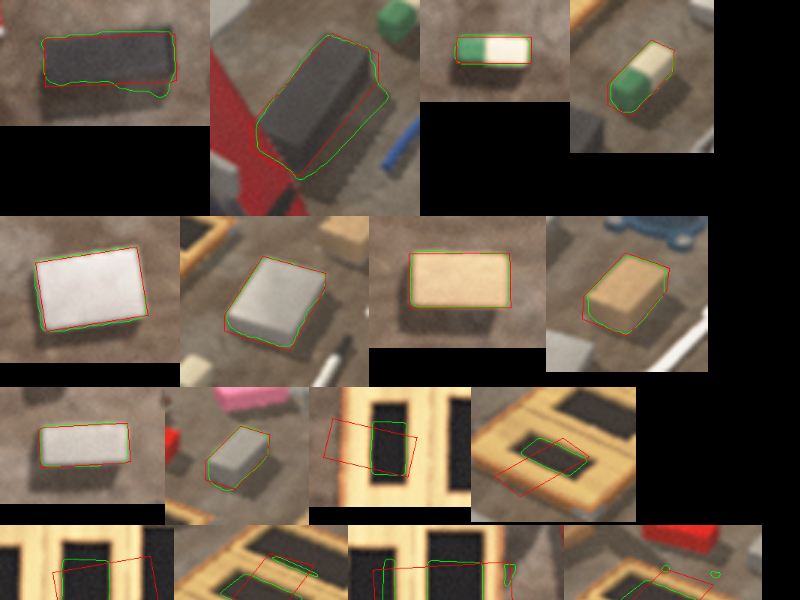

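Bar, steel, sanding and grey fits are tight. The black stone's mask leaked into its shadow at the lower right, and the recess fits started 90° off. I'll redo the black stone and the recesses.

```bash
cat > m2.py <<'E'
from fit import *
ims={n:cv2.imread(f"pics/{n}0.png") for n in cams}; V=[]
for n in cams:
    P=box(447,260,0,4,(55,145),40)
    for lab,p in(("top face",[447,260,40]),("shadow", [405,262,0] if n=="top" else [400,235,0])):
        u,v=cams[n].proj([p])[0].astype(int); print(n,lab,ims[n][v-1:v+2,u-1:u+2].mean((0,1)).round())
def blk(im,cam,P,r,T={}):
    x0,y0,w,h=r; c=cv2.resize(im[y0:y0+h,x0:x0+w],None,fx=K,fy=K,interpolation=cv2.INTER_CUBIC)
    q=c.astype(int); near=cv2.dilate(render(cam,P,r),np.ones((41,41)))>0
    m=((q[...,2]-q[...,0]<9)&(q.max(2)<100)&near).astype(np.uint8)*255
    m=cv2.morphologyEx(m,cv2.MORPH_OPEN,np.ones((9,9))); n,l,s,_=cv2.connectedComponentsWithStats(m); m=np.where(l==1+s[1:,4].argmax(),255,0).astype(np.uint8)
    return cv2.morphologyEx(m,cv2.MORPH_CLOSE,np.ones((15,15))),c
for nm in(("top","side"),("top",)):
    f,c,v=fitbox(ims,(452,258,0,2),(55,145),40,seg=blk,names=nm); print("black",nm,f,c); V+=v
f2,c2,_=fitbox(ims,(f[0],f[1],0,f[2]),(55,145),40,freez=True,seg=blk); print("free z",f2,c2)
for k,uv,d in(("small",(258,191),(48,103)),("med",(286,191),(63,118)),("large",(314,191),(73,163))):
    g=ground("top",*uv,15); a=(g[0],g[1],15,89)
    f,c,v=fitbox(ims,a,d,0,seg=dark); f2,c2,_=fitbox(ims,(f[0],f[1],15,f[2]),d,0,freez=True,seg=dark); print(k,f,c,"free z",f2,c2); V+=v
montage([cv2.resize(v,None,fx=.85,fy=.85) for v in V],"pics/fit2.png")
E
python3 m2.py
```

```text
top top face [71. 70. 74.]
top shadow [57. 64. 75.]
side top face [74. 78. 81.]
side shadow [72. 81. 89.]
black ('top', 'side') [448.1 261.3  12.1] 1.3304
black ('top',) [447.6 261.7   8.7] 0.0639
free z [448.3 261.1  12.3  -4.7] 1.3239
small [658.6  53.8  91.6] 0.2202 free z [658.8  53.8  90.4  14.3] 0.2219
med [659.  -45.3  89.2] 0.1719 free z [659.2 -45.8  89.4  14.6] 0.1703
large [ 661.4 -145.4   90.2] 0.1544 free z [ 661.3 -146.    91.1   14.4] 0.1473
```

View pics/fit2.png

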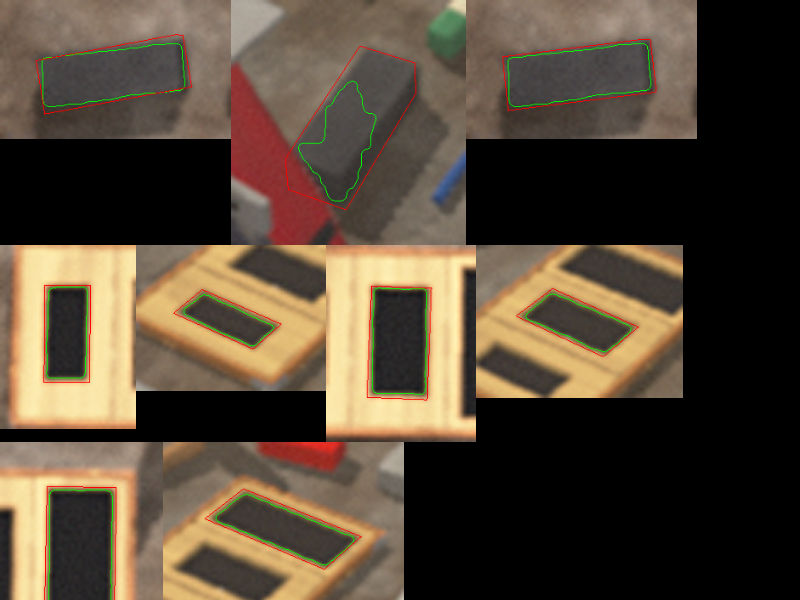

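The recesses lie along a line at yaw 90.6° (small 658.7/53.8, medium 659.7/−45.6, large 661/−145.4), with rim height measured at 14.4 against a nominal 15. The black stone is at (447.6, 261.5), yaw about 8.5°. Before moving I'll check how low the hanging belts come.

Run:
```python
from fit import *
P={}
for n in cams:
    pass
def ray(n,u,v):
    a,b=ground(n,u,v,0),ground(n,u,v,500); return a,(b-a)/np.linalg.norm(b-a)
for st,ss in(((268,131),(210,165)),((240,120),(190,160)),((330,103),(240,45)),((135,265),(110,385)),((125,240),(205,250))):
    a,d=ray("top",*st);b,e=ray("side",*ss)
    k=np.linalg.lstsq(np.c_[d,-e],b-a,rcond=None)[0];p,q=a+k[0]*d,b+k[1]*e
    print(st,ss,((p+q)/2).round(),np.linalg.norm(p-q).round())
```

```text
(268, 131) (210, 165) [835.  17. 151.] 3.0
(240, 120) (190, 160) [847.  99. 210.] 4.0
(330, 103) (240, 45) [ 793. -137.  541.] 8.0
(135, 265) (110, 385) [459. 617. -45.] 280.0
(125, 240) (205, 250) [470. 420. 251.] 2.0
```

apply_moves:
  motion:
    - {"dp": [0.024,0.041,0],"rot": [0,0,0.066],"grip": 0.085}
    - {"dp": [0.024,0.041,0],"rot": [0,0,0.066],"grip": 0.085}
    - {"dp": [0.024,0.041,0],"rot": [0,0,0.066],"grip": 0.085}
    - {"dp": [0.024,0.041,0],"rot": [0,0,0.066],"grip": 0.085}
    - {"dp": [0.024,0.041,0],"rot": [0,0,0.066],"grip": 0.085}
    - {"dp": [0.024,0.041,0],"rot": [0,0,0.066],"grip": 0.085}
    - {"dp": [0.024,0.041,0],"rot": [0,0,0.066],"grip": 0.085}
    - {"dp": [0.024,0.041,0],"rot": [0,0,0.066],"grip": 0.085}
    - {"dp": [0.024,0.041,0],"rot": [0,0,0.066],"grip": 0.085}
    - {"dp": [0.024,0.041,0],"rot": [0,0,0.066],"grip": 0.085}
  squeeze: 50

```text
clock: 1.35
tcp_pos: [522.8, -146.0, 231.1]
eef_rot: [-180.0, 0.0, 64.8]
wrist_force: [0.8, 0.6, -0.1]
finger_gap: 84.9
finger_force: 0.0
```

apply_moves:
  motion:
    - {"dp": [-0.0084,0.0453,0],"rot": [0,0,0.066],"grip": 0.085}
    - {"dp": [-0.0084,0.0453,0],"rot": [0,0,0.066],"grip": 0.085}
    - {"dp": [-0.0084,0.0453,0],"rot": [0,0,0.066],"grip": 0.085}
    - {"dp": [-0.0084,0.0453,0],"rot": [0,0,0.066],"grip": 0.085}
    - {"dp": [-0.0084,0.0453,0],"rot": [0,0,0.066],"grip": 0.085}
    - {"dp": [-0.0084,0.0453,0],"rot": [0,0,0.066],"grip": 0.085}
    - {"dp": [-0.0084,0.0453,-0.03],"rot": [0,0,0.066],"grip": 0.085}
    - {"dp": [-0.0084,0.0453,-0.03],"rot": [0,0,0.066],"grip": 0.085}
    - {"dp": [-0.0084,0.0453,-0.03],"rot": [0,0,0.066],"grip": 0.085}
    - {"dp": [0,0,0],"rot": [0,0,0],"grip": 0.085}

```text
clock: 2.6
tcp_pos: [444.6, 261.8, 138.9]
eef_rot: [-179.8, 0.1, 99.0]
wrist_force: [-0.9, -0.6, -0.0]
finger_gap: 84.8
finger_force: 0.0
```

Run:
```python
from plant import sensors,optics
import cv2,numpy as np
print(sensors.sense()["tcp_pos"],sensors.sense()["eef_rot"])
a=optics.camera("top")[215:290,150:270];b=optics.camera("side")[200:320,190:320]
a=cv2.resize(a,None,fx=3,fy=3,interpolation=2);b=cv2.resize(b,None,fx=3,fy=3,interpolation=2)
m=np.zeros((360,760,3),np.uint8);m[:225,:360]=a;m[:360,365:755]=b;cv2.imwrite("pics/ab1.png",m[:,:,::-1])
```

```text
[444.63171392 261.79619372 138.90745531] [-1.79755637e+02  7.35202363e-02  9.89523325e+01]
```

View pics/ab1.png

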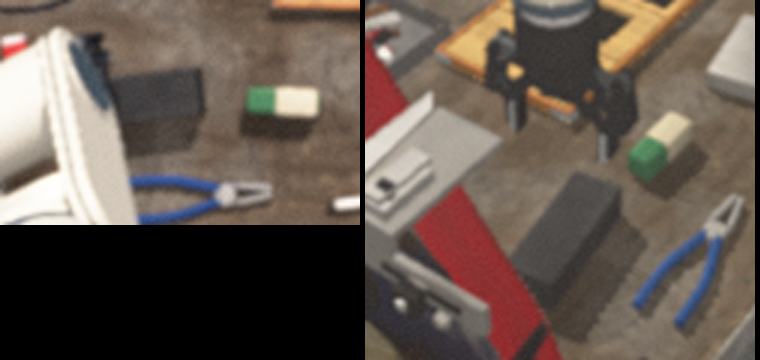

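The gripper is above the black stone, with the fingers straddling it across its width and the bar and pliers clear. I'll descend and grip.

apply_moves:
  motion:
    - {"dp": [0.003,0,-0.03],"rot": [0,0,0],"grip": 0.085}
    - {"dp": [0,0,-0.03],"rot": [0,0,0],"grip": 0.085}
    - {"dp": [0,0,-0.03],"rot": [0,0,0],"grip": 0.085}
    - {"dp": [0,0,-0.02],"rot": [0,0,0],"grip": 0.085}
    - {"dp": [0,0,-0.021],"rot": [0,0,0],"grip": 0.085}
    - {"dp": [0,0,0],"rot": [0,0,0],"grip": 0.085}
    - {"dp": [0,0,0],"rot": [0,0,0],"grip": 0.045}
    - {"dp": [0,0,0],"rot": [0,0,0],"grip": 0.045}
    - {"dp": [0,0,0],"rot": [0,0,0],"grip": 0.045}
    - {"dp": [0,0,0],"rot": [0,0,0],"grip": 0.045}
    - {"dp": [0,0,0],"rot": [0,0,0],"grip": 0.045}
  squeeze: 50

```text
clock: 4.08
tcp_pos: [450.3, 260.1, 11.6]
eef_rot: [179.9, -0.0, 98.7]
wrist_force: [-0.6, -3.0, 6.2]
finger_gap: 54.3
finger_force: 53.3
```

apply_moves:
  motion:
    - {"dp": [0,0,0],"rot": [0,0,0],"grip": 0.045}
    - {"dp": [0,0,0.01],"rot": [0,0,0],"grip": 0.045}
    - {"dp": [0,0,0.02],"rot": [0,0,0],"grip": 0.045}
    - {"dp": [0,0,0.03],"rot": [0,0,0],"grip": 0.045}
    - {"dp": [0,0,0.03],"rot": [0,0,0],"grip": 0.045}
    - {"dp": [0,0,0.01],"rot": [0,0,0],"grip": 0.045}
    - {"dp": [0,0,0],"rot": [0,0,0],"grip": 0.045}
  squeeze: 80

```text
clock: 4.95
tcp_pos: [449.9, 260.2, 110.8]
eef_rot: [179.9, -0.0, 98.7]
wrist_force: [-0.0, -0.1, -4.5]
finger_gap: 53.8
finger_force: 85.9
```

Run:
```python
from plant import sensors,optics
import cv2,numpy as np
s=sensors.sense();print(s["tcp_pos"],s["eef_rot"],s["wrist_force"],s["ft_torque"])
b=optics.camera("side")[190:320,180:330]
cv2.imwrite("pics/lift1.png",cv2.resize(b,None,fx=4,fy=4,interpolation=2)[:,:,::-1])
```

```text
[449.93427024 260.23449297 110.81502166] [ 1.79934679e+02 -2.50611190e-02  9.87073739e+01] [-0.02493534 -0.14202523 -4.50482566] [ 0.00142946 -0.01356887  0.03038658]
```

View pics/lift1.png

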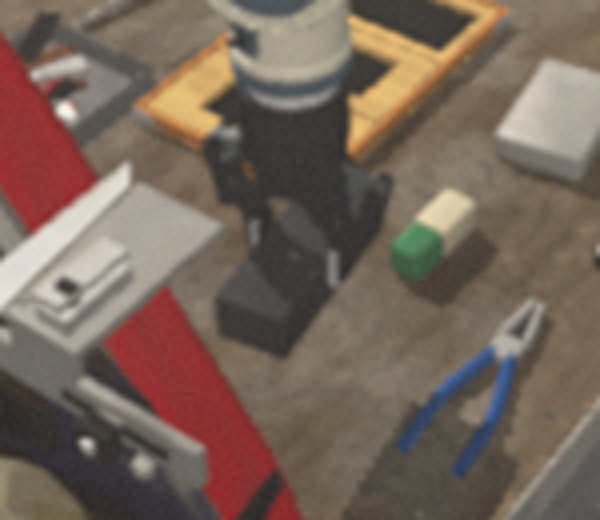

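The stone is held level and near its centre, and the 4.5 N reading puts it at about 0.46 kg. I'll carry it to the large recess.

apply_moves:
  motion:
    - {"dp": [0.0175,-0.0338,0],"rot": [0,0,-0.1427],"grip": 0.045}
    - {"dp": [0.0175,-0.0338,0],"rot": [0,0,-0.1427],"grip": 0.045}
    - {"dp": [0.0175,-0.0338,0],"rot": [0,0,-0.1427],"grip": 0.045}
    - {"dp": [0.0175,-0.0338,0],"rot": [0,0,-0.1427],"grip": 0.045}
    - {"dp": [0.0175,-0.0338,0],"rot": [0,0,-0.1427],"grip": 0.045}
    - {"dp": [0.0175,-0.0338,0],"rot": [0,0,-0.1427],"grip": 0.045}
    - {"dp": [0.0175,-0.0338,0],"rot": [0,0,-0.1427],"grip": 0.045}
    - {"dp": [0.0175,-0.0338,0],"rot": [0,0,-0.1427],"grip": 0.045}
    - {"dp": [0.0175,-0.0338,0],"rot": [0,0,-0.1427],"grip": 0.045}
    - {"dp": [0.0175,-0.0338,0],"rot": [0,0,-0.1427],"grip": 0.045}
    - {"dp": [0.0175,-0.0338,0],"rot": [0,0,-0.1427],"grip": 0.045}
    - {"dp": [0.0175,-0.0338,0],"rot": [0,0,-0.1427],"grip": 0.045}

```text
clock: 6.5
tcp_pos: [659.0, -146.3, 107.9]
eef_rot: [-179.9, 0.2, 0.3]
wrist_force: [0.1, 0.9, -4.3]
finger_gap: 53.5
finger_force: 85.7
```

apply_moves:
  motion:
    - {"dp": [0,0,0],"rot": [0,0,0],"grip": 0.045}
    - {"dp": [0,0,-0.02],"rot": [0,0,0],"grip": 0.045}
    - {"dp": [0,0,-0.02],"rot": [0,0,0],"grip": 0.045}
    - {"dp": [0,0,-0.02],"rot": [0,0,0],"grip": 0.045}
    - {"dp": [0,0,0],"rot": [0,0,0],"grip": 0.045}
    - {"dp": [0,0,0],"rot": [0,0,0],"grip": 0.045}

```text
clock: 7.25
tcp_pos: [660.1, -145.2, 50.3]
eef_rot: [180.0, -0.0, 0.6]
wrist_force: [0.1, 0.0, -4.0]
finger_gap: 53.7
finger_force: 85.8
```

Run:
```python
from plant import sensors,optics
import cv2,numpy as np
s=sensors.sense();print(s["tcp_pos"],s["eef_rot"],s["wrist_force"],s["ft_torque"])
b=optics.camera("side")[150:250,200:320];a=optics.camera("top")[150:230,230:340]
m=np.zeros((400,780,3),np.uint8);m[:400,:480]=cv2.resize(b,None,fx=4,fy=4,interpolation=2);m[:218,480:780]=cv2.resize(a,(300,218))
cv2.imwrite("pics/place1.png",m[:,:,::-1])
```

```text
[ 660.0631471  -145.23759119   50.33364427] [ 1.79998284e+02 -1.15590292e-02  6.21841001e-01] [ 0.05831319  0.0243696  -4.02772683] [-0.05723713 -0.02490851 -0.0399707 ]
```

View pics/place1.png

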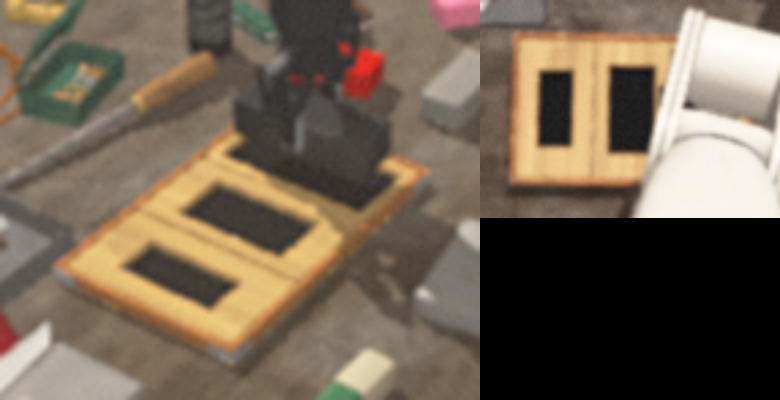

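The stone hovers over the large recess with its long axis aligned. I'll lower it gently.

apply_moves:
  motion:
    - {"dp": [0,0,-0.015],"rot": [0,0,0],"grip": 0.045}
    - {"dp": [0,0,-0.008],"rot": [0,0,0],"grip": 0.045}
    - {"dp": [0,0,-0.004],"rot": [0,0,0],"grip": 0.045}
    - {"dp": [0,0,-0.002],"rot": [0,0,0],"grip": 0.045}
    - {"dp": [0,0,-0.001],"rot": [0,0,0],"grip": 0.045}
    - {"dp": [0,0,0],"rot": [0,0,0],"grip": 0.045}

```text
clock: 8.1
tcp_pos: [660.0, -145.5, 20.5]
eef_rot: [180.0, -0.0, 0.6]
wrist_force: [1.0, 0.3, -4.1]
finger_gap: 53.7
finger_force: 86.1
```

apply_moves:
  motion:
    - {"dp": [0,0,-0.001],"rot": [0,0,0],"grip": 0.045}
    - {"dp": [0,0,-0.001],"rot": [0,0,0],"grip": 0.045}
    - {"dp": [0,0,0],"rot": [0,0,0],"grip": 0.045}

```text
clock: 8.48
tcp_pos: [660.0, -145.5, 18.9]
eef_rot: [180.0, -0.0, 0.6]
wrist_force: [-2.3, 1.3, 3.1]
finger_gap: 53.5
finger_force: 86.5
```

Contact is made at 18.9, where 18.6 was expected. I'll release and lift.

apply_moves:
  motion:
    - {"dp": [0,0,0],"rot": [0,0,0],"grip": 0.06}
    - {"dp": [0,0,0],"rot": [0,0,0],"grip": 0.07}
    - {"dp": [0,0,0],"rot": [0,0,0],"grip": 0.072}
    - {"dp": [0,0,0],"rot": [0,0,0],"grip": 0.072}
    - {"dp": [0,0,0.015],"rot": [0,0,0],"grip": 0.072}
    - {"dp": [0,0,0.04],"rot": [0,0,0],"grip": 0.085}
    - {"dp": [0,0,0.04],"rot": [0,0,0],"grip": 0.085}
    - {"dp": [0,0,0.02],"rot": [0,0,0],"grip": 0.085}
    - {"dp": [0,0,0],"rot": [0,0,0],"grip": 0.085}
  squeeze: 60

```text
clock: 9.6
tcp_pos: [660.8, -145.7, 135.3]
eef_rot: [180.0, -0.2, 0.6]
wrist_force: [-0.0, 0.7, -0.8]
finger_gap: 84.8
finger_force: 0.0
```

apply_moves:
  motion:
    - {"dp": [-0.005,-0.0194,0],"rot": [0,0,0.164],"grip": 0.085}
    - {"dp": [-0.005,-0.0194,0],"rot": [0,0,0.164],"grip": 0.085}
    - {"dp": [-0.005,-0.0194,0],"rot": [0,0,0.164],"grip": 0.085}
    - {"dp": [-0.005,-0.0194,0],"rot": [0,0,0.164],"grip": 0.085}
    - {"dp": [-0.005,-0.0194,0],"rot": [0,0,0.164],"grip": 0.085}
    - {"dp": [-0.005,-0.0194,0],"rot": [0,0,0.164],"grip": 0.085}
    - {"dp": [-0.005,-0.0194,0],"rot": [0,0,0.164],"grip": 0.085}
    - {"dp": [-0.005,-0.0194,0],"rot": [0,0,0.164],"grip": 0.085}
    - {"dp": [-0.005,-0.0194,0],"rot": [0,0,0.164],"grip": 0.085}
    - {"dp": [-0.005,-0.0194,0],"rot": [0,0,0.164],"grip": 0.085}
    - {"dp": [0,0,-0.03],"rot": [0,0,0],"grip": 0.085}
    - {"dp": [0,0,0],"rot": [0,0,0],"grip": 0.085}

```text
clock: 11.1
tcp_pos: [607.0, -338.1, 99.1]
eef_rot: [-179.6, -0.3, 94.5]
wrist_force: [0.2, -0.2, -0.3]
finger_gap: 84.8
finger_force: 0.0
```

Run:
```python
from plant import sensors,optics
import cv2,numpy as np
s=sensors.sense();print(s["tcp_pos"],s["eef_rot"],s["wrist_force"])
b=optics.camera("side")[130:260,210:360]
cv2.imwrite("pics/g1.png",cv2.resize(b,None,fx=4,fy=4,interpolation=2)[:,:,::-1])
```

```text
[ 606.97215934 -338.13785124   99.06940892] [-179.63240695   -0.25724165   94.51850736] [ 0.22098109 -0.23013447 -0.27143882]
```

View pics/g1.png

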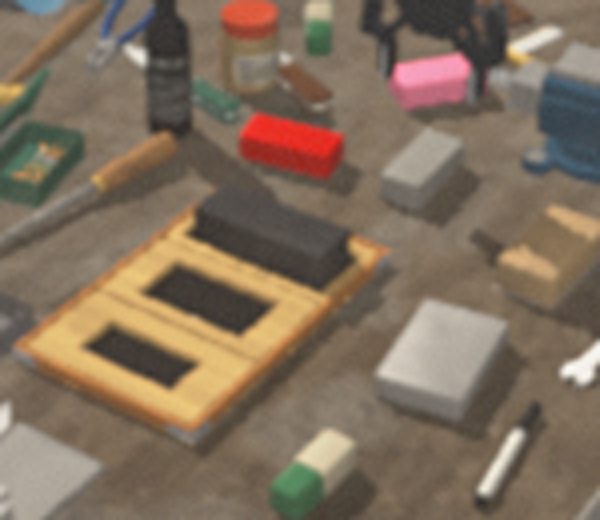

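The black stone sits in the large recess and the gripper is above the grey stone at (315,172) in the full image. I'll descend and grip.

apply_moves:
  motion:
    - {"dp": [0.003,-0.0015,-0.03],"rot": [0,0,0],"grip": 0.085}
    - {"dp": [0,0,-0.025],"rot": [0,0,0],"grip": 0.085}
    - {"dp": [0,0,-0.02],"rot": [0,0,0],"grip": 0.085}
    - {"dp": [0,0,-0.016],"rot": [0,0,0],"grip": 0.085}
    - {"dp": [0,0,0],"rot": [0,0,0],"grip": 0.085}
    - {"dp": [0,0,0],"rot": [0,0,0],"grip": 0.085}

```text
clock: 11.9
tcp_pos: [613.4, -341.2, 13.1]
eef_rot: [179.9, 0.0, 94.6]
wrist_force: [0.3, -0.5, 0.8]
finger_gap: 85.1
finger_force: 0.0
```

apply_moves:
  motion:
    - {"dp": [-0.003,0.0015,-0.005],"rot": [0,0,0],"grip": 0.085}
    - {"dp": [0,0,0],"rot": [0,0,0],"grip": 0.035}
    - {"dp": [0,0,0],"rot": [0,0,0],"grip": 0.035}
    - {"dp": [0,0,0],"rot": [0,0,0],"grip": 0.035}
    - {"dp": [0,0,0],"rot": [0,0,0],"grip": 0.035}
    - {"dp": [0,0,0],"rot": [0,0,0],"grip": 0.035}
    - {"dp": [0,0,0],"rot": [0,0,0],"grip": 0.035}

```text
clock: 12.78
tcp_pos: [610.5, -339.8, 8.1]
eef_rot: [179.9, 0.1, 94.6]
wrist_force: [0.9, 0.6, 5.7]
finger_gap: 43.6
finger_force: 63.7
```

apply_moves:
  motion:
    - {"dp": [0,0,0],"rot": [0,0,0],"grip": 0.035}
    - {"dp": [0,0,0.01],"rot": [0,0,0],"grip": 0.035}
    - {"dp": [0,0,0.02],"rot": [0,0,0],"grip": 0.035}
    - {"dp": [0,0,0.03],"rot": [0,0,0],"grip": 0.035}
    - {"dp": [0,0,0.03],"rot": [0,0,0],"grip": 0.035}
    - {"dp": [0,0,0.015],"rot": [0,0,0],"grip": 0.035}
    - {"dp": [0,0,0],"rot": [0,0,0],"grip": 0.035}

```text
clock: 13.65
tcp_pos: [610.4, -339.8, 113.9]
eef_rot: [179.9, 0.1, 94.6]
wrist_force: [0.1, -0.5, -3.0]
finger_gap: 43.7
finger_force: 62.9
```

apply_moves:
  motion:
    - {"dp": [0.0041,0.0245,0],"rot": [0,0,-0.1367],"grip": 0.035}
    - {"dp": [0.0041,0.0245,0],"rot": [0,0,-0.1367],"grip": 0.035}
    - {"dp": [0.0041,0.0245,0],"rot": [0,0,-0.1367],"grip": 0.035}
    - {"dp": [0.0041,0.0245,0],"rot": [0,0,-0.1367],"grip": 0.035}
    - {"dp": [0.0041,0.0245,0],"rot": [0,0,-0.1367],"grip": 0.035}
    - {"dp": [0.0041,0.0245,0],"rot": [0,0,-0.1367],"grip": 0.035}
    - {"dp": [0.0041,0.0245,0],"rot": [0,0,-0.1367],"grip": 0.035}
    - {"dp": [0.0041,0.0245,0],"rot": [0,0,-0.1367],"grip": 0.035}
    - {"dp": [0.0041,0.0245,0],"rot": [0,0,-0.1367],"grip": 0.035}
    - {"dp": [0.0041,0.0245,0],"rot": [0,0,-0.1367],"grip": 0.035}
    - {"dp": [0.0041,0.0245,0],"rot": [0,0,-0.1367],"grip": 0.035}
    - {"dp": [0.0041,0.0245,0],"rot": [0,0,-0.1367],"grip": 0.035}

```text
clock: 15.15
tcp_pos: [658.0, -44.6, 110.6]
eef_rot: [-180.0, 0.2, 0.3]
wrist_force: [-0.2, -0.1, -2.8]
finger_gap: 43.7
finger_force: 62.6
```

apply_moves:
  motion:
    - {"dp": [0,0,0],"rot": [0,0,0],"grip": 0.035}
    - {"dp": [0,0,-0.02],"rot": [0,0,0],"grip": 0.035}
    - {"dp": [0,0,-0.02],"rot": [0,0,0],"grip": 0.035}
    - {"dp": [0,0,-0.02],"rot": [0,0,0],"grip": 0.035}
    - {"dp": [0,0,-0.01],"rot": [0,0,0],"grip": 0.035}
    - {"dp": [0,0,0],"rot": [0,0,0],"grip": 0.035}
    - {"dp": [0,0,0],"rot": [0,0,0],"grip": 0.035}

```text
clock: 16.02
tcp_pos: [659.6, -45.5, 42.8]
eef_rot: [180.0, -0.1, 0.6]
wrist_force: [1.2, -0.2, -3.2]
finger_gap: 43.8
finger_force: 62.7
```

Run:
```python
from plant import sensors,optics
import cv2,numpy as np
s=sensors.sense();print(s["tcp_pos"],s["eef_rot"],s["wrist_force"])
b=optics.camera("side")[150:250,200:330]
cv2.imwrite("pics/g2.png",cv2.resize(b,None,fx=4,fy=4,interpolation=2)[:,:,::-1])
```

```text
[659.56862381 -45.52868619  42.81280228] [ 1.79994617e+02 -5.96778438e-02  5.72426955e-01] [ 1.19390189 -0.22767595 -3.20381015]
```

View pics/g2.png

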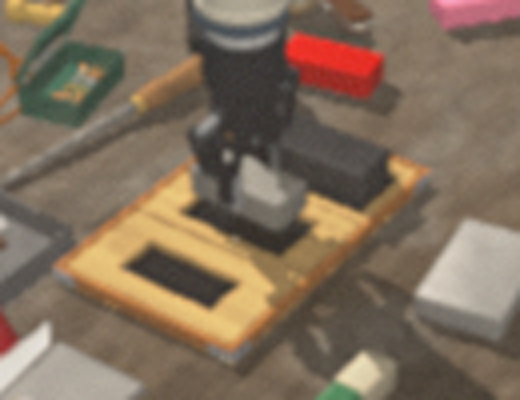

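The grey stone hovers aligned over the medium recess. I'll lower it in small steps.

apply_moves:
  motion:
    - {"dp": [0,0,-0.014],"rot": [0,0,0],"grip": 0.035}
    - {"dp": [0,0,-0.007],"rot": [0,0,0],"grip": 0.035}
    - {"dp": [0,0,-0.003],"rot": [0,0,0],"grip": 0.035}
    - {"dp": [0,0,-0.0015],"rot": [0,0,0],"grip": 0.035}
    - {"dp": [0,0,-0.001],"rot": [0,0,0],"grip": 0.035}
    - {"dp": [0,0,0],"rot": [0,0,0],"grip": 0.035}

```text
clock: 16.82
tcp_pos: [659.2, -45.5, 16.0]
eef_rot: [180.0, -0.0, 0.6]
wrist_force: [1.1, -0.0, -2.9]
finger_gap: 43.7
finger_force: 62.8
```

apply_moves:
  motion:
    - {"dp": [0,0,-0.001],"rot": [0,0,0],"grip": 0.035}
    - {"dp": [0,0,0],"rot": [0,0,0],"grip": 0.035}

```text
clock: 17.08
tcp_pos: [659.3, -45.5, 15.2]
eef_rot: [180.0, -0.0, 0.6]
wrist_force: [-0.9, 0.5, -0.7]
finger_gap: 43.5
finger_force: 63.0
```

apply_moves:
  motion:
    - {"dp": [0,0,-0.0005],"rot": [0,0,0],"grip": 0.035}
    - {"dp": [0,0,0],"rot": [0,0,0],"grip": 0.05}
    - {"dp": [0,0,0],"rot": [0,0,0],"grip": 0.06}
    - {"dp": [0,0,0],"rot": [0,0,0],"grip": 0.06}
    - {"dp": [0,0,0],"rot": [0,0,0],"grip": 0.06}
    - {"dp": [0,0,0.015],"rot": [0,0,0],"grip": 0.06}
    - {"dp": [0,0,0.04],"rot": [0,0,0],"grip": 0.06}
    - {"dp": [0,0,0.05],"rot": [0,0,0],"grip": 0.06}
    - {"dp": [0,0,0.02],"rot": [0,0,0],"grip": 0.06}
    - {"dp": [0,0,0],"rot": [0,0,0],"grip": 0.06}
  squeeze: 60

```text
clock: 18.32
tcp_pos: [660.1, -45.5, 141.5]
eef_rot: [180.0, -0.2, 0.6]
wrist_force: [0.5, -0.3, -0.9]
finger_gap: 59.8
finger_force: 0.0
```

apply_moves:
  motion:
    - {"dp": [-0.0191,0.0126,0],"rot": [0,0,0.1439],"grip": 0.06}
    - {"dp": [-0.0191,0.0126,0],"rot": [0,0,0.1439],"grip": 0.06}
    - {"dp": [-0.0191,0.0126,0],"rot": [0,0,0.1439],"grip": 0.06}
    - {"dp": [-0.0191,0.0126,0],"rot": [0,0,0.1439],"grip": 0.06}
    - {"dp": [-0.0191,0.0126,0],"rot": [0,0,0.1439],"grip": 0.06}
    - {"dp": [-0.0191,0.0126,0],"rot": [0,0,0.1439],"grip": 0.06}
    - {"dp": [-0.0191,0.0126,0],"rot": [0,0,0.1439],"grip": 0.06}
    - {"dp": [-0.0191,0.0126,0],"rot": [0,0,0.1439],"grip": 0.06}
    - {"dp": [-0.0191,0.0126,0],"rot": [0,0,0.1439],"grip": 0.06}
    - {"dp": [-0.0191,0.0126,0],"rot": [0,0,0.1439],"grip": 0.06}
    - {"dp": [-0.0191,0.0126,0],"rot": [0,0,0.1439],"grip": 0.06}
    - {"dp": [0,0,-0.03],"rot": [0,0,0],"grip": 0.06}

```text
clock: 19.82
tcp_pos: [447.8, 93.8, 108.9]
eef_rot: [180.0, -0.0, 91.4]
wrist_force: [0.3, 0.0, 0.4]
finger_gap: 60.4
finger_force: 0.0
```

apply_moves:
  motion:
    - {"dp": [0,0,-0.03],"rot": [0,0,0],"grip": 0.06}
    - {"dp": [0,0,0],"rot": [0,0,0],"grip": 0.06}
    - {"dp": [0,0,0],"rot": [0,0,0],"grip": 0.06}

```text
clock: 20.2
tcp_pos: [448.6, 93.1, 79.2]
eef_rot: [-179.9, 0.0, 91.3]
wrist_force: [-0.2, 0.1, -0.1]
finger_gap: 59.9
finger_force: 0.0
```

Run:
```python
from plant import sensors,optics
import cv2,numpy as np
s=sensors.sense();print(s["tcp_pos"],s["eef_rot"],s["wrist_force"])
b=optics.camera("side")[150:280,200:340]
cv2.imwrite("pics/b1.png",cv2.resize(b,None,fx=4,fy=4,interpolation=2)[:,:,::-1])
```

```text
[448.56844277  93.05134272  79.17545135] [-1.79925654e+02  1.12073065e-02  9.12606681e+01] [-0.15054439  0.13368647 -0.06585712]
```

View pics/b1.png

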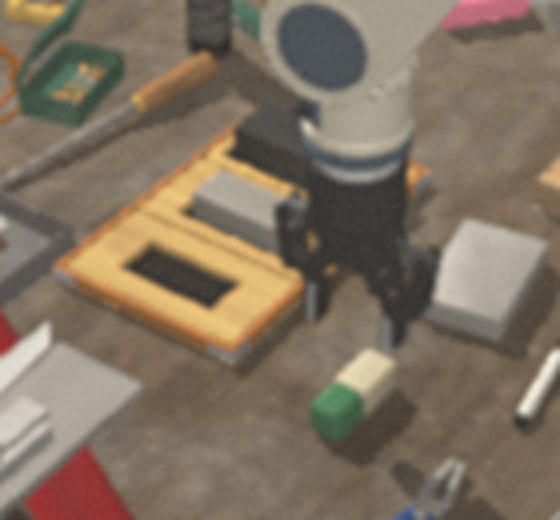

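The grey stone lies in the medium recess and the gripper is above the bar. I'll descend to 10 and grip.

apply_moves:
  motion:
    - {"dp": [0,0,-0.03],"rot": [0,0,0],"grip": 0.06}
    - {"dp": [0,0,-0.02],"rot": [0,0,0],"grip": 0.06}
    - {"dp": [0,0,-0.013],"rot": [0,0,0],"grip": 0.06}
    - {"dp": [0,0,-0.006],"rot": [0,0,0],"grip": 0.06}
    - {"dp": [0,0,0],"rot": [0,0,0],"grip": 0.06}
    - {"dp": [0,0,0],"rot": [0,0,0],"grip": 0.02}
    - {"dp": [0,0,0],"rot": [0,0,0],"grip": 0.02}
    - {"dp": [0,0,0],"rot": [0,0,0],"grip": 0.02}
    - {"dp": [0,0,0],"rot": [0,0,0],"grip": 0.02}
    - {"dp": [0,0,0],"rot": [0,0,0],"grip": 0.02}
    - {"dp": [0,0,0],"rot": [0,0,0],"grip": 0.02}
  squeeze: 45

```text
clock: 21.62
tcp_pos: [449.5, 93.3, 11.1]
eef_rot: [179.9, -0.0, 91.3]
wrist_force: [-1.3, 0.9, 5.5]
finger_gap: 29.4
finger_force: 44.0
```

apply_moves:
  motion:
    - {"dp": [0,0,0.01],"rot": [0,0,0],"grip": 0.02}
    - {"dp": [0,0,0.02],"rot": [0,0,0],"grip": 0.02}
    - {"dp": [0,0,0.03],"rot": [0,0,0],"grip": 0.02}
    - {"dp": [0,0,0.03],"rot": [0,0,0],"grip": 0.02}
    - {"dp": [0,0,0.01],"rot": [0,0,0],"grip": 0.02}
    - {"dp": [0,0,0],"rot": [0,0,0],"grip": 0.02}

```text
clock: 22.38
tcp_pos: [449.2, 93.2, 110.9]
eef_rot: [179.9, -0.0, 91.3]
wrist_force: [-0.9, 0.3, -1.7]
finger_gap: 29.3
finger_force: 44.4
```

apply_moves:
  motion:
    - {"dp": [0.0174,-0.0033,0],"rot": [0,0,-0.1319],"grip": 0.02}
    - {"dp": [0.0174,-0.0033,0],"rot": [0,0,-0.1319],"grip": 0.02}
    - {"dp": [0.0174,-0.0033,0],"rot": [0,0,-0.1319],"grip": 0.02}
    - {"dp": [0.0174,-0.0033,0],"rot": [0,0,-0.1319],"grip": 0.02}
    - {"dp": [0.0174,-0.0033,0],"rot": [0,0,-0.1319],"grip": 0.02}
    - {"dp": [0.0174,-0.0033,0],"rot": [0,0,-0.1319],"grip": 0.02}
    - {"dp": [0.0174,-0.0033,0],"rot": [0,0,-0.1319],"grip": 0.02}
    - {"dp": [0.0174,-0.0033,0],"rot": [0,0,-0.1319],"grip": 0.02}
    - {"dp": [0.0174,-0.0033,0],"rot": [0,0,-0.1319],"grip": 0.02}
    - {"dp": [0.0174,-0.0033,0],"rot": [0,0,-0.1319],"grip": 0.02}
    - {"dp": [0.0174,-0.0033,0],"rot": [0,0,-0.1319],"grip": 0.02}
    - {"dp": [0.0174,-0.0033,0],"rot": [0,0,-0.1319],"grip": 0.02}

```text
clock: 23.88
tcp_pos: [657.1, 53.3, 108.1]
eef_rot: [180.0, 0.2, 0.3]
wrist_force: [1.4, 0.2, -1.6]
finger_gap: 29.0
finger_force: 44.3
```

apply_moves:
  motion:
    - {"dp": [0,0,0],"rot": [0,0,0],"grip": 0.02}
    - {"dp": [0,0,-0.02],"rot": [0,0,0],"grip": 0.02}
    - {"dp": [0,0,-0.02],"rot": [0,0,0],"grip": 0.02}
    - {"dp": [0,0,-0.02],"rot": [0,0,0],"grip": 0.02}
    - {"dp": [0,0,0],"rot": [0,0,0],"grip": 0.02}
    - {"dp": [0,0,0],"rot": [0,0,0],"grip": 0.02}

```text
clock: 24.62
tcp_pos: [657.8, 53.6, 50.3]
eef_rot: [-180.0, -0.0, 0.6]
wrist_force: [-0.1, 0.2, -1.9]
finger_gap: 29.2
finger_force: 44.4
```

Run:
```python
from plant import sensors,optics
import cv2,numpy as np
s=sensors.sense();print(s["tcp_pos"],s["eef_rot"],s["wrist_force"])
b=optics.camera("side")[150:270,200:330]
cv2.imwrite("pics/b2.png",cv2.resize(b,None,fx=4,fy=4,interpolation=2)[:,:,::-1])
```

```text
[657.84330936  53.62254195  50.2784657 ] [-1.79999922e+02 -4.10509531e-03  5.95393562e-01] [-0.13229021  0.24403418 -1.86118606]
```

View pics/b2.png

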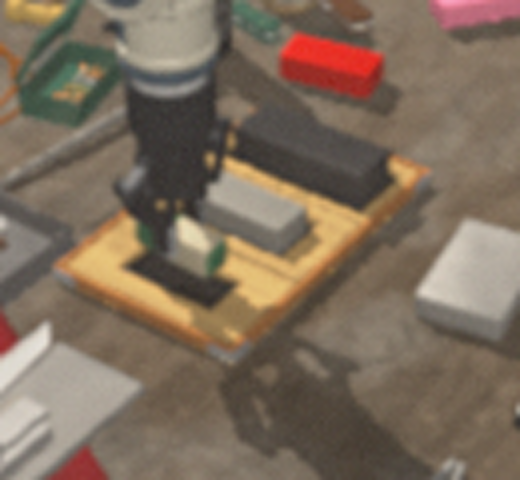

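The bar hovers over the small recess. I'll lower it to about 18.

apply_moves:
  motion:
    - {"dp": [0.0005,0,-0.016],"rot": [0,0,0],"grip": 0.02}
    - {"dp": [0,0,-0.008],"rot": [0,0,0],"grip": 0.02}
    - {"dp": [0,0,-0.004],"rot": [0,0,0],"grip": 0.02}
    - {"dp": [0,0,-0.002],"rot": [0,0,0],"grip": 0.02}
    - {"dp": [0,0,-0.001],"rot": [0,0,0],"grip": 0.02}
    - {"dp": [0,0,0],"rot": [0,0,0],"grip": 0.02}

```text
clock: 25.42
tcp_pos: [658.4, 53.6, 19.5]
eef_rot: [-180.0, -0.0, 0.6]
wrist_force: [0.7, -0.8, -1.4]
finger_gap: 29.2
finger_force: 44.4
```

apply_moves:
  motion:
    - {"dp": [0,0,-0.001],"rot": [0,0,0],"grip": 0.02}
    - {"dp": [0,0,0],"rot": [0,0,0],"grip": 0.02}

```text
clock: 25.68
tcp_pos: [658.3, 53.6, 18.4]
eef_rot: [-180.0, -0.0, 0.6]
wrist_force: [0.1, 0.4, -1.7]
finger_gap: 29.4
finger_force: 44.4
```

apply_moves:
  motion:
    - {"dp": [0,0,-0.0007],"rot": [0,0,0],"grip": 0.02}
    - {"dp": [0,0,0],"rot": [0,0,0],"grip": 0.02}

```text
clock: 25.92
tcp_pos: [658.3, 53.6, 18.2]
eef_rot: [-180.0, -0.0, 0.6]
wrist_force: [-2.6, -0.1, 4.1]
finger_gap: 29.2
finger_force: 45.0
```

Contact. I'll release, lift and back off toward the robot.

apply_moves:
  motion:
    - {"dp": [0,0,0],"rot": [0,0,0],"grip": 0.036}
    - {"dp": [0,0,0],"rot": [0,0,0],"grip": 0.048}
    - {"dp": [0,0,0],"rot": [0,0,0],"grip": 0.048}
    - {"dp": [0,0,0],"rot": [0,0,0],"grip": 0.048}
    - {"dp": [0,0,0.015],"rot": [0,0,0],"grip": 0.048}
    - {"dp": [0,0,0.04],"rot": [0,0,0],"grip": 0.048}
    - {"dp": [0,0,0.05],"rot": [0,0,0],"grip": 0.048}
    - {"dp": [-0.04,0,0.04],"rot": [0,0,0],"grip": 0.048}
    - {"dp": [-0.05,0.03,0.03],"rot": [0,0,0],"grip": 0.048}
    - {"dp": [-0.05,0.03,0.02],"rot": [0,0,0],"grip": 0.048}
    - {"dp": [-0.05,0.03,0],"rot": [0,0,0],"grip": 0.048}
    - {"dp": [0,0,0],"rot": [0,0,0],"grip": 0.048}

```text
clock: 27.42
tcp_pos: [467.4, 143.4, 212.4]
eef_rot: [-180.0, 0.0, 0.8]
wrist_force: [0.1, -0.0, 1.1]
finger_gap: 48.4
finger_force: 0.0
```

Run:
```python
from fit import *
from plant import sensors
s=sensors.sense();print(s["tcp_pos"],s["wrist_force"])
ims={n:optics.camera(n)[:,:,::-1].copy() for n in cams}
for k,p,d,h in(("bar",(658.5,53.8,7,90.6),(30,85),30),("grey",(659.5,-45.6,7,90.6),(45,100),30)):
    for nm in (("side",),): print(k,*fitbox(ims,p,d,h,names=nm)[:2])
b=cv2.resize(ims["side"][150:290,200:340],None,fx=4,fy=4,interpolation=2)
for p,d,h in(((658.5,53.8,7,90.6),(30,85),30),((659.5,-45.6,7,90.6),(45,100),30),((661,-145.4,7,90.6),(55,145),40)):
    q=(cams["side"].proj(box(*p,d,h))-[200,150])*4
    cv2.polylines(b,[cv2.convexHull(q.astype(np.int32))],True,(0,0,255),1)
cv2.imwrite("pics/end.png",b)
```

```text
[467.35219113 143.3529067  212.40944836] [ 0.0873658  -0.02456837  1.05840445]
bar [653.6  55.2  88.7] 0.0223
grey [656.4 -50.1  94.8] 0.0503
```

View pics/end.png

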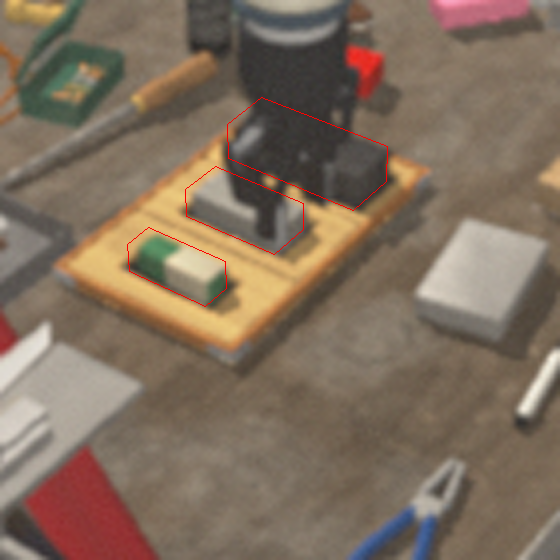

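All three blocks match their expected outlines at recess-floor height, at full-image centres of about (244,216), (261,202) and (277,189). The steel block hasn't moved and the arm is clear, so I'm handing in.

```bash
python3 -c "
from plant import job_done
print(job_done())"
```

```text
the job is handed in; nothing more can be done
None
```

I set the black stone, grey stone and front polishing bar down in their own recesses, in that order, with contact on release at the expected floor height, and handed the job in at about 27.5 s; no other block was touched.

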